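# Pack and lock a sterilisation container

### The job

Lay the loose reamer (black handle) inside the open container, then slide the blue lid off its ledge and across onto the container until it sits square and flush on the rim, against the two stop tabs. Then swing the bail (the orange-gripped hinged bar) right over the lid to its end stop to lock it. Slide the lid, do not lift or tip it, and leave the dish, jar and tray where they stand.

Things in the scene. Friction and masses are not known exactly. Their poses are not given: they have to be found in the camera images.
- container: Fixed open aluminium container, outside 170 mm (its x) by 125 mm (its y) by 60 mm high, floor 5 mm thick, rim flanged inwards: mouth 136 x 101 mm. Origin: centre of its underside, on the table. A lid ledge joins its -y side, two stop tabs its +y side; its x = +-85 mm sides have no stops, only the bail's pivot bosses at y = 50 mm, below 50 mm height.
- ledge (a point): Centre of the white ledge plate's top, level with the rim (60 mm high), 190 mm (container x) by 155 mm (y), spanning container y = -63.5 to -218.5 mm. The lid starts on it.
- stops (a point): Midway between two dark stop tabs, on their inner faces (container y = 63 mm), at rim height. Each is 30 mm wide, centred 58 mm either side, and rises 10 mm above the rim; the lid comes up against both.
- lid: Loose flat blue lid without handle, 170 mm (its x) by 125 mm (its y) by 18 mm thick, the same outline as the container, about 0.35 kg, too wide to grip. A grey vent panel on top. Origin: centre of its underside. It starts on the ledge, a little askew.
- reamer: Loose instrument, 112 mm long, lying on the table along its x: black block handle with orange bands, 64 mm long, 22 mm wide, 20 mm high, from x = -54 to +10 mm; then a steel shaft 8 mm thick on to x = +58 mm, its axis 10 mm above the underside. Origin: underside, on the long axis. Grip near x = -18 mm. About 90 g.
- bail (a joint): Angle of the bail in rad: a U of steel bar, two 100 mm arms just outside the container's x = +-94 mm, joined by a 10 mm cross bar along the container's x. 0: it points level to the container's +y, away from the lid; 1.57: upright; 2.675: end stop, bar 2 mm above the lid. Stiff hinge: it stays where left; moving it takes about 3 N at the bar.
- bail_grip (a point): Middle of the bail's cross bar (orange sleeve 90 mm long, 11 mm thick).
- bail_hinge (a point): Point on the bail's hinge axis, which runs along the container's x axis, in the container's middle plane, at y = 50 mm and 40 mm above the table; the cross bar moves on a 100 mm circle about it.
- dish: Bystander: round steel bowl, 100 mm across, 45 mm high. Origin: centre of its underside.
- jar: Bystander: white jar with a blue cap, 64 mm across, 110 mm high. Origin: centre of its underside.
- tray: Bystander: open aluminium tray 130 x 100 x 40 mm. Origin: centre of its underside.

How it is judged:
On the way, in this order (a step that is already met when the one before it is completed fails the run):
1. the reamer lies released inside the container, flat below the rim, the lid still on its ledge (x of reamer in the frame of container between -0.075 and 0.075 m and y of reamer in the frame of container between -0.055 and 0.055 m and z of reamer in the frame of container below 0.03 m and angle between reamer's own x axis and vertical between 1.17 and 1.97 rad and contact force between reamer and the fingers below 0.3 N and linear speed of reamer below 0.05 m/s and y of lid in the frame of container below -0.09 m), for 0.1 s.
2. the lid lies flat, square and flush on the rim (centred within 4 mm each way, turned less than 2 degrees) while the bail is still back on its own side, short of upright (joint below 1.5) (x of lid in the frame of container between -0.004 and 0.004 m and y of lid in the frame of container between -0.004 and 0.004 m and angle between the x axis of lid and the x axis of container, either way round below 0.035 rad and angle between lid's own z axis and vertical below 0.03 rad and z of lid in the frame of container between 0.057 and 0.063 m and value of joint bail below 1.5 rad), for 0.2 s.
3. the bail is swung over the lid to within 0.06 rad of its end stop (joint above 2.615) (value of joint bail above 2.615 rad), for 0.2 s.
At the end, for the whole second after the job is handed in: Reamer lying inside the container, below the rim; lid flat on the rim, its centre within 4 mm of the container's along both container axes and turned under 2 degrees from it; bail over the lid within 0.06 rad of its end stop (joint above 2.615); all released and at rest (x of reamer in the frame of container between -0.075 and 0.075 m and y of reamer in the frame of container between -0.055 and 0.055 m and z of reamer in the frame of container below 0.03 m and angle between reamer's own x axis and vertical between 1.17 and 1.97 rad and x of lid in the frame of container between -0.004 and 0.004 m and y of lid in the frame of container between -0.004 and 0.004 m and angle between the x axis of lid and the x axis of container, either way round below 0.035 rad and angle between lid's own z axis and vertical below 0.03 rad and z of lid in the frame of container between 0.057 and 0.063 m and value of joint bail above 2.615 rad and linear speed of lid below 0.01 m/s and velocity of joint bail between -0.05 and 0.05 rad/s); the robot touches nothing.
It fails at once if the lid is lifted more than 15 mm off the rim or ledge, tipped more than 0.2 rad, or pushed off them (height (world z) of lid above 0.075 m or height (world z) of lid below 0.045 m or angle between lid's own z axis and vertical above 0.2 rad).
It fails at once if the dish, jar or tray is moved more than 20 mm or tipped (distance of any of dish, jar, tray from where it was at the start of the episode above 0.02 m or angle between any of dish, jar, tray's own z axis and vertical above 0.2 rad).
It also fails if it takes over 72 s, if anything falls off the work surface, if the arm or the gripper's body presses on something with over 40 N, if the wrist force passes 120 N, or if a joint passes its speed limit or range.

### The arm

A 6-joint arm with a two-finger parallel gripper is mounted at the origin on the work surface. World frame = base frame: x ahead of the robot, y to its left, z up, the work surface at z = 0. Lengths are in m, angles in rad, forces in N, time in s.
With the tool pointing down it reaches from about 0.375 to 0.9 m from the base axis. Payload 3.1 kg.
Tool frame: the origin (TCP) lies between the finger pads; the fingertips stand 19 mm ahead of it and the grasp point (between the pads) is the TCP; z points along the fingers, y is the line along which they close (so a half turn about z gives the same grasp; the last joint's range is limited). The gripper opens to 87 mm and grips with 3 to 60 N. Pads are 19 mm wide; open, the fingers measure 117 mm over their backs; the gripper's body (75 mm by 190 mm) begins 51 mm behind the grasp point.
Start: joints at [-0.178, 0.527, 1.433, -0, 1.181, -0.178], TCP at [0.625, 0, 0.242] pointing down, gripper open.
Joint ranges: [-3.08, 3.08], [-0.75, 2.2], [0.22, 2.44], [-1.43, 4.57], [0, 2.65], [-2.85, 2.85]. Speed limits (rad/s): [2.79, 2.79, 3.14, 3.14, 3.14, 3.14].

### API

Orientations are given as a unit quaternion [x, y, z, w].
In Python, from rig import telemetry, viewer, hand_in gives the robot as it stands. The module is installed in compiled form; this text tells all that it offers.
- The arm moves only by the shell command python3 -m creep 'ROWS' [FORCE]. ROWS is JSON, a list of rows, each an object with "translation": the shift along the tool's x, y, z in mm, a list of three; "roll": the turn about the tool's z in degrees; "gripper": the finger opening in mm, from 0 to 87. In form: [{"translation": [tx, ty, tz], "roll": roll, "gripper": gripper}, ...]. A call has 1 to 5 rows; each row is the pose to reach, as a shift and turn from the pose commanded when the call began, along the tool's axes at that moment; what a row does not reach only later rows make up. A row lasts 1/12 s, in which the tool goes at most 41.7 mm and 7.16 degrees, less where a joint would pass 70% of its speed; a pose out of reach is approached as far as the arm can. A call with a gripper value outside its range is refused whole. The fingers move at their own pace and stop on an object; FORCE is the grip in N (left out, the last holds). Time passes only in rows, so rows that repeat a pose let the fingers close. It gives the time, the measured TCP pose, the force, the opening and the grip force at its end, in the units of the state.
- telemetry.get_obs(): the state, without advancing time (a new reading comes with each control period).
- viewer.camera(name): name is "scene" or "side" or "wrist"; returns the picture (400x640x3 uint8, blue, green, red); there is no depth.
- viewer.camera_info(name): a dict with "intrinsics" (3x3 intrinsics, pixels), "rvec" (rotation vector, rad) and "tvec" (3), from world to camera coordinates, as OpenCV has them; the wrist camera has in their place "hand_eye" (4x4, takes a point from camera to tool coordinates, whose origin is the TCP and whose axes are the flange's). Camera axes: x right, y down, z forward; pixel columns grow to the right and rows downward; lengths in m; the calibration is good to about 2 mm. A picture is of the moment at which its call begins: read the wrist's pose just before it. camera_info takes no time and is no camera call.
- hand_in(): hands the job in; it is judged then, once.
Trained networks look in the newest picture that a camera, given by its name, has taken for a name from the list of things; names that differ only in an ending like _2 or _b are one class to them, and where a whole thing is asked for, a point or a joint stands for the part that bears it (a point fixed in the world has none). Each returns a list of dicts, best first, with "p" (0 to 1); they miss things now and then, are a little off and sometimes report something else, mostly with a low value. They report only what shows in the picture. A call takes as long as a camera call.
- viewer.recognise(camera, thing): "bbox" ([left, top, width, height] in pixels, round what is visible of it).
The state is a dict: "time": time; "q": joint angles; "joint_velocities": joint speeds; "joint_torque": joint torques, N m; "position": TCP position; "tool_rot": TCP orientation; "ft_force": force on the tool from outside, world axes, zero at the start; "moment": the same for the moment, N m; "grip_width": finger opening in m; "grip_force": force on a finger pad.
Only numpy, scipy, OpenCV 4.12 (cv2) and the standard library are available. Lean on these libraries where they do the work, as an engineer would, in place of code of your own. Each camera call takes 0.05 s, during which the arm holds its last target. There are 200 camera calls.

## Working session

There is one attempt and no reset: what is moved stays moved. The work goes in short steps, Python scripts to look and compute and a shell command to move; the robot and the scene stay as the last step left them, time stands still between calls to the robot, and variables do not carry over. Pictures are saved under pics/ and viewed, at most 10 in all, crops included, and the job is handed in when it is done.

```bash
mkdir -p pics
python3 - <<'E'
from rig import telemetry, viewer
import cv2, numpy as np
o=telemetry.get_obs(); print(o['time'],o['position'],o['tool_rot'],o['grip_width'])
a=viewer.camera('scene'); b=viewer.camera('side')
cv2.imwrite('pics/scene.png',a); cv2.imwrite('pics/side.png',b)
for c in ['scene','side']:
    i=viewer.camera_info(c); print(c,{k:np.round(v,4).tolist() for k,v in i.items()})
print({k:np.round(v,4).tolist() for k,v in viewer.camera_info('wrist').items()})
E
```

```text
0.0 [6.24309213e-01 1.61077127e-04 2.40555520e-01] [ 7.07103849e-01  7.07108874e-01 -6.31525953e-04 -8.87498379e-04] 0.08714560337743865
scene {'intrinsics': [[454.244, 0.0, 320.4845], [0.0, 454.244, 197.9764], [0.0, 0.0, 1.0]], 'rvec': [1.9909, 0.938, -0.5324], 'tvec': [-0.3574, -0.1727, 1.4714]}
side {'intrinsics': [[375.0191, 0.0, 321.7146], [0.0, 375.0191, 196.9575], [0.0, 0.0, 1.0]], 'rvec': [2.3544, -0.7148, 0.2574], 'tvec': [-0.4358, 0.2942, 0.9098]}
{'intrinsics': [[275.717, 0.0, 316.8303], [0.0, 275.717, 198.6453], [0.0, 0.0, 1.0]], 'hand_eye': [[-0.0002, -0.9523, -0.3053, 0.0838], [1.0, 0.0002, -0.001, 0.0008], [0.001, -0.3053, 0.9523, -0.1441], [0.0, 0.0, 0.0, 1.0]]}
```

View pics/scene.png

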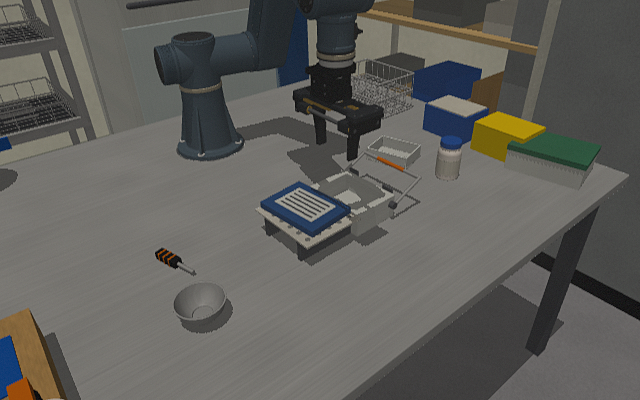

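View pics/side.png

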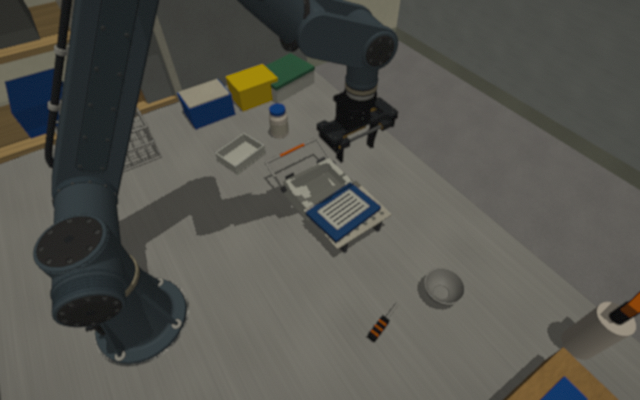

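The scene view shows the reamer at about (175,261), the lid at (305,207) on its ledge, the container at (355,195) and the bail grip at (390,163). In the side view the reamer is at (380,325), the lid at (345,211) and the bail grip at (291,151). The bail lies back, away from the lid.

```bash
cat > h.py <<'E'
import numpy as np, cv2
from scipy.spatial.transform import Rotation as R
from rig import telemetry, viewer
def cam(name,o=None):
    i=viewer.camera_info(name); K=np.array(i['intrinsics'])
    if name=='wrist':
        o=o or telemetry.get_obs()
        T=np.eye(4);T[:3,:3]=R.from_quat(o['tool_rot']).as_matrix();T[:3,3]=o['position']
        T=T@np.array(i['hand_eye']); return K,T[:3,:3],T[:3,3]
    M=cv2.Rodrigues(np.array(i['rvec'],float))[0]; return K,M.T,-M.T@np.array(i['tvec'],float).ravel()
def ray(C,uv,z):
    K,A,c=C; d=A@np.linalg.inv(K)@np.array([*uv,1.]); return c+d*(z-c[2])/d[2]
def proj(C,P):
    K,A,c=C; p=(np.atleast_2d(P)-c)@A@K.T; return p[:,:2]/p[:,2:]
def tri(Cs,uvs):
    S=np.zeros((3,3));b=np.zeros(3)
    for C,uv in zip(Cs,uvs):
        d=C[1]@np.linalg.inv(C[0])@np.array([*uv,1.]);d/=np.linalg.norm(d);Q=np.eye(3)-np.outer(d,d);S+=Q;b+=Q@C[2]
    return np.linalg.solve(S,b)
def tool(o,P):  # world point -> tool mm
    return 1000*(np.array(P)-o['position'])@R.from_quat(o['tool_rot']).as_matrix()
E
python3 - <<'E'
from h import *
np.set_printoptions(precision=4,suppress=True)
s=cam('scene');d=cam('side')
for n,a,b,z in [('reamer handle end',(156,253),(371,336),.01),('shaft tip',(195,273),(396,305),.01),('bail grip',(390,163),(291,151),.04),('lid c',(305,207),(345,211),.078)]:
    print(n,ray(s,a,z),ray(d,b,z),tri([s,d],[a,b]))
for n in ['lid','container','dish','jar','tray','bail','bail_grip','reamer','ledge','stops']:
    for c in ['scene','side']:
        r=viewer.recognise(c,n); print(n,c,[(round(x['p'],2),np.round(x['bbox']).tolist()) for x in r[:2]])
E
```

```text
reamer handle end [ 0.4253 -0.3514  0.01  ] [ 0.4316 -0.3447  0.01  ] [ 0.4299 -0.3491  0.0142]
shaft tip [ 0.5412 -0.3139  0.01  ] [ 0.5298 -0.3193  0.01  ] [ 0.5335 -0.3144  0.0025]
bail grip [0.5142 0.2938 0.04  ] [0.5823 0.2685 0.04  ] [0.5645 0.235  0.0794]
lid c [ 0.5776 -0.0497  0.078 ] [ 0.564  -0.0547  0.078 ] [ 0.5693 -0.0463  0.0697]
lid scene [(0.94, [263.0, 178.0, 91.0, 59.0])]
lid side [(0.71, [310.0, 184.0, 71.0, 55.0])]
container scene [(0.72, [255.0, 150.0, 168.0, 111.0])]
container side [(0.66, [264.0, 149.0, 127.0, 105.0])]
dish scene [(0.79, [174.0, 276.0, 52.0, 49.0])]
dish side [(0.94, [425.0, 268.0, 38.0, 37.0])]
jar scene [(0.6, [436.0, 134.0, 24.0, 46.0]), (0.39, [348.0, 149.0, 75.0, 50.0])]
jar side [(0.82, [267.0, 100.0, 23.0, 38.0]), (0.25, [304.0, 181.0, 75.0, 61.0])]
tray scene [(0.85, [367.0, 135.0, 55.0, 35.0])]
tray side [(0.9, [216.0, 132.0, 48.0, 39.0]), (0.67, [267.0, 143.0, 124.0, 111.0])]
bail scene [(0.75, [350.0, 151.0, 72.0, 53.0]), (0.62, [172.0, 277.0, 53.0, 48.0])]
bail side [(0.76, [267.0, 136.0, 50.0, 51.0])]
bail_grip scene [(0.67, [350.0, 151.0, 70.0, 51.0])]
bail_grip side [(0.6, [266.0, 140.0, 57.0, 47.0])]
reamer scene [(0.71, [155.0, 251.0, 39.0, 21.0]), (0.57, [257.0, 150.0, 165.0, 111.0])]
reamer side [(0.82, [370.0, 305.0, 24.0, 36.0])]
ledge scene [(0.8, [255.0, 150.0, 166.0, 110.0])]
ledge side [(0.58, [268.0, 141.0, 123.0, 110.0])]
stops scene [(0.97, [256.0, 151.0, 163.0, 111.0])]
stops side [(0.66, [264.0, 136.0, 128.0, 114.0]), (0.43, [425.0, 269.0, 37.0, 34.0])]
```

Run:
```python
from h import *
o=telemetry.get_obs(); C=cam('wrist',o); a=viewer.camera('wrist'); cv2.imwrite('pics/w0.png',a)
print(C[2], ray(C,(320,200),.06),ray(C,(0,0),.06),ray(C,(639,0),.06),ray(C,(639,399),.06))
```

```text
[0.62580172 0.08386572 0.38561724] [ 0.6293978  -0.02228979  0.06      ] [0.30597338 0.18979007 0.06      ] [0.94974743 0.18949175 0.06      ] [ 1.14548149 -0.36006728  0.06      ]
```

View pics/w0.png

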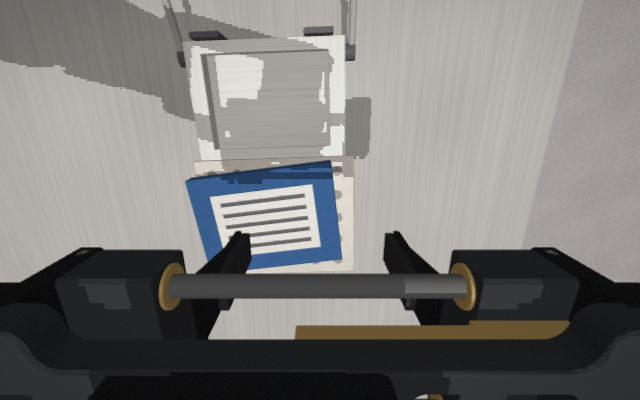

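The wrist view shows the container rim at about (187–345, 38–158). The lid is askew: its top corners are at (188,181), (331,162) and (341,259). The ledge's right edge is at column 353, and the bail arms leave at the top. I'll enlarge it to read the corners accurately.

Run:
```python
import cv2
a=cv2.imread('pics/w0.png')[15:285,165:385]; cv2.imwrite('pics/w0c.png',cv2.resize(a[:, :],None,fx=2.2,fy=2.2,interpolation=cv2.INTER_CUBIC))
```

```text
(no output)
```

View pics/w0c.png

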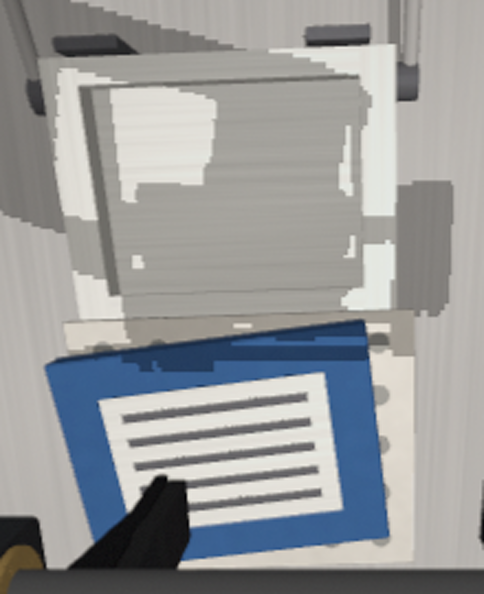

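The crop shows, in crop pixels: rim corners (40,60), (395,44) and (397,310); mouth corners (80,86), (360,76), (118,295) and (362,287); ledge corners (63,322), (413,311) and (413,558). The lid's right edge runs from about (366,333) to (388,538).

```bash
cat > fit.py <<'E'
from h import *
from scipy.optimize import least_squares
def fit(C,uv,L,x0,hgt=0):
    L=np.array(L,float); uv=np.array(uv,float)
    def W(p):
        c,s=np.cos(p[2]),np.sin(p[2]); return np.c_[p[0]+c*L[:,0]-s*L[:,1],p[1]+s*L[:,0]+c*L[:,1],L[:,2]+hgt]
    r=least_squares(lambda p:(proj(C,W(p))-uv).ravel(),x0,loss='soft_l1',f_scale=1.); return r.x,(proj(C,W(r.x))-uv)
E
python3 - <<'E'
from fit import *
np.set_printoptions(precision=4,suppress=True)
C=cam('wrist')
cv=lambda a:np.array(a)/2.2+[164.7,14.7]
uv=cv([(40,60),(395,44),(397,310),(80,86),(360,76),(118,295),(362,287),(63,322),(413,311),(413,558)])
z=.06
L=[(-.085,.0625,z),(.085,.0625,z),(.085,-.0625,z),(-.068,.0505,z),(.068,.0505,z),(-.068,-.0505,z),(.068,-.0505,z),(-.095,-.0635,z),(.095,-.0635,z),(.095,-.2185,z)]
p,e=fit(C,uv,L,[.57,.09,0]); print('container',p,np.degrees(p[2]));print(e)
uv=cv([(366,333),(388,538),(47,368)])
q,e=fit(C,uv,[(.085,.0625,.078),(.085,-.0625,.078),(-.085,.0625,.078)],[.57,-.05,0]);print('lid',q,np.degrees(q[2]));print(e)
c,s=np.cos(p[2]),np.sin(p[2]);d=q[:2]-p[:2];print('lid in cont',c*d[0]+s*d[1],-s*d[0]+c*d[1],np.degrees(q[2]-p[2]))
E
```

```text
container [0.5716 0.0929 0.0336] 1.9257262336769234
[[-0.4385 -0.4434]
 [ 0.3445  0.5812]
 [-0.2387 -0.398 ]
 [-0.6417 -0.1519]
 [ 0.1815 -0.4749]
 [-3.9199  0.5818]
 [ 1.0764  0.2725]
 [ 0.0857  0.0819]
 [ 0.9628 -0.2908]
 [ 0.1997  1.9409]]
lid [ 0.565  -0.047   0.1154] 6.614062549812681
[[ 0.589  -0.8859]
 [ 0.3785  3.0406]
 [-1.5491  0.0494]]
lid in cont -0.011301715428626203 -0.13962249224400466 4.688336316135758
```

```bash
python3 -m creep '[{"translation":[-34,-16,0],"roll":7,"gripper":87},{"translation":[-68,-32,0],"roll":14,"gripper":87},{"translation":[-102,-48,0],"roll":21,"gripper":87},{"translation":[-136,-64,0],"roll":28,"gripper":87},{"translation":[-170,-80,0],"roll":35,"gripper":87}]' 
python3 -m creep '[{"translation":[-37,6,0],"roll":7,"gripper":87},{"translation":[-73,13,0],"roll":14,"gripper":87},{"translation":[-110,19,0],"roll":21,"gripper":87},{"translation":[-146,25,0],"roll":28,"gripper":87},{"translation":[-183,32,0],"roll":35,"gripper":87}]'
python3 -m creep '[{"translation":[-12,0,20],"roll":2,"gripper":87},{"translation":[-25,0,40],"roll":2,"gripper":87},{"translation":[-40,0,60],"roll":2,"gripper":87},{"translation":[-40,0,60],"roll":2,"gripper":87}]'
python3 - <<'E'
from h import *
o=telemetry.get_obs(); a=viewer.camera('wrist'); cv2.imwrite('pics/w1.png',a[0:300,120:520])
np.savez('w1.npz',p=o['position'],r=o['tool_rot'])
C=cam('wrist',o); print(o['time'],o['position'],proj(C,[[.43,-.349,.01],[.532,-.316,.01]]))
print(viewer.recognise('wrist','reamer')[:2])
E
```

```text
time: 1.57
position: [0.5442, -0.1712, 0.2417]
tool_rot: [0.888, 0.459, 0.0, 0.0]
ft_force: [0.3, -0.2, -0.0]
grip_width: 0.0872
grip_force: 0.0
time: 1.98
position: [0.4652, -0.3396, 0.2417]
tool_rot: [0.985, 0.171, 0.0, -0.0]
ft_force: [0.9, -0.1, -0.1]
grip_width: 0.087
grip_force: 0.0
time: 2.32
position: [0.4247, -0.3506, 0.1781]
tool_rot: [0.988, 0.155, -0.003, -0.004]
ft_force: [-0.8, 1.1, 0.1]
grip_width: 0.0872
grip_force: 0.0
2.3167 [ 0.42470675 -0.3506236   0.17809609] [[317.47959435 181.0276178 ]
 [317.39387407  81.42969996]]
[{'bbox': [307.5, 77.9, 18.3, 108.1], 'p': 0.83}]
```

View pics/w1.png

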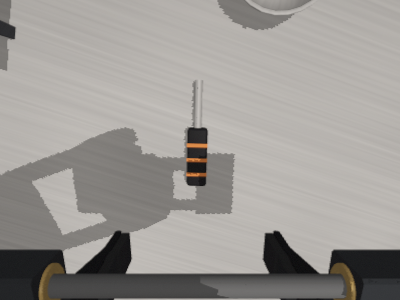

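The wrist picture shows the reamer upright in the view: handle end at (317,186), handle front at (318,128), shaft tip at (318,80) in full-picture pixels. It is well aligned with the tool.

Run:
```python
from h import *
d=np.load('w1.npz');o={'position':d['p'],'tool_rot':d['r']};C=cam('wrist',o)
for uv,z,n in [((317,186),.02,'end -54'),((318,128),.02,'front +10'),((318,80),.01,'tip +58')]:
    P=ray(C,uv,z);print(n,P,tool(o,P))
```

```text
end -54 [ 0.42677122 -0.34954452  0.02      ] [  2.95698164   0.93981223 158.0828024 ]
front +10 [ 0.48789323 -0.33097865  0.02      ] [ 66.82709633   2.0001262  157.80673888]
tip +58 [ 0.53350559 -0.31618265  0.01      ] [114.82054238   1.97990145 167.60663705]
```

```bash
python3 -m creep '[{"translation":[39,1.5,30],"roll":0,"gripper":87},{"translation":[39,1.5,65],"roll":0,"gripper":60},{"translation":[39,1.5,100],"roll":0,"gripper":60},{"translation":[39,1.5,130],"roll":0,"gripper":60},{"translation":[39,1.5,145],"roll":0,"gripper":60}]' 25
python3 -m creep '[{"translation":[0,0,5],"roll":0,"gripper":60},{"translation":[0,0,10],"roll":0,"gripper":60},{"translation":[0,0,10],"roll":0,"gripper":60}]'
```

```text
time: 2.83
position: [0.4673, -0.3401, 0.0346]
tool_rot: [0.988, 0.157, -0.0, -0.001]
ft_force: [-0.4, -0.2, -0.4]
grip_width: 0.0682
grip_force: 0.0
time: 3.08
position: [0.4676, -0.3418, 0.0273]
tool_rot: [0.988, 0.157, 0.001, 0.001]
ft_force: [-1.2, -0.1, -0.0]
grip_width: 0.0609
grip_force: 0.0
```

```bash
python3 -m creep '[{"translation":[-5,-1,4],"roll":0,"gripper":60},{"translation":[-5,-1,4],"roll":0,"gripper":18},{"translation":[-5,-1,4],"roll":0,"gripper":18},{"translation":[-5,-1,4],"roll":0,"gripper":18},{"translation":[-5,-1,4],"roll":0,"gripper":18}]' 25
python3 -m creep '[{"translation":[0,0,0],"roll":0,"gripper":10},{"translation":[0,0,0],"roll":0,"gripper":10},{"translation":[0,0,0],"roll":0,"gripper":10},{"translation":[0,0,0],"roll":0,"gripper":10}]' 25
python3 -m creep '[{"translation":[0,0,-25],"roll":0,"gripper":10},{"translation":[0,0,-60],"roll":0,"gripper":10},{"translation":[0,0,-95],"roll":0,"gripper":10},{"translation":[0,0,-130],"roll":0,"gripper":10},{"translation":[0,0,-155],"roll":0,"gripper":10}]' 25
python3 - <<'E'
from h import *
o=telemetry.get_obs(); 
c=np.array([.5716,.0929]);a=.0336;P=c+[ -.020*np.cos(a), -.020*np.sin(a)]
x=R.from_quat(o['tool_rot']).as_matrix()[:,0];print(P,tool(o,[*P,.18]),np.degrees(np.arctan2(x[1],x[0]))-np.degrees(a))
E
```

```text
time: 3.5
position: [0.4614, -0.3423, 0.0232]
tool_rot: [0.988, 0.156, 0.0, 0.001]
ft_force: [-0.1, 0.0, -0.2]
grip_width: 0.0409
grip_force: 0.0
time: 3.83
position: [0.4608, -0.3414, 0.0226]
tool_rot: [0.988, 0.156, -0.0, -0.001]
ft_force: [-0.6, 2.3, 2.1]
grip_width: 0.0217
grip_force: 25.0
time: 4.25
position: [0.4618, -0.3426, 0.1803]
tool_rot: [0.988, 0.156, 0.001, 0.002]
ft_force: [-0.4, 0.2, -1.5]
grip_width: 0.0217
grip_force: 25.0
[0.55161129 0.09222813] [ 219.80782299 -385.78196904   -0.66116691] 16.080842015871184
```

```bash
python3 -m creep '[{"translation":[19,-34,0],"roll":0,"gripper":10},{"translation":[38,-68,0],"roll":0,"gripper":10},{"translation":[57,-102,0],"roll":0,"gripper":10},{"translation":[76,-136,0],"roll":0,"gripper":10},{"translation":[95,-170,0],"roll":0,"gripper":10}]'
python3 -m creep '[{"translation":[19,-34,0],"roll":0,"gripper":10},{"translation":[38,-68,0],"roll":0,"gripper":10},{"translation":[57,-102,0],"roll":0,"gripper":10},{"translation":[76,-136,0],"roll":0,"gripper":10},{"translation":[95,-170,0],"roll":0,"gripper":10}]'
python3 -m creep '[{"translation":[12,-20,0],"roll":6,"gripper":10},{"translation":[24,-40,0],"roll":12,"gripper":10},{"translation":[30,-46,0],"roll":16,"gripper":10},{"translation":[30,-46,0],"roll":16,"gripper":10},{"translation":[30,-46,0],"roll":16,"gripper":10}]'
python3 - <<'E'
from h import *
o=telemetry.get_obs(); 
x=R.from_quat(o['tool_rot']).as_matrix()[:,0];print(o['position'],tool(o,[.5516,.0922,.035]),np.degrees(np.arctan2(x[1],x[0])-.0336))
E
```

```text
time: 4.67
position: [0.499, -0.1493, 0.1775]
tool_rot: [0.988, 0.156, 0.0, 0.0]
ft_force: [0.1, -0.3, -0.4]
grip_width: 0.0218
grip_force: 25.0
time: 5.08
position: [0.5368, 0.0421, 0.1774]
tool_rot: [0.988, 0.156, 0.0, 0.0]
ft_force: [0.6, 0.7, -1.0]
grip_width: 0.0218
grip_force: 25.0
time: 5.5
position: [0.5509, 0.0935, 0.1773]
tool_rot: [1.0, 0.019, -0.0, 0.0]
ft_force: [-0.0, -0.3, -1.0]
grip_width: 0.0216
grip_force: 25.0
[0.55094433 0.09346442 0.17725186] [  0.65152938   1.22278243 142.25224746] 0.2704192610525688
```

```bash
python3 -m creep '[{"translation":[0,1,25],"roll":0,"gripper":10},{"translation":[0,1,55],"roll":0,"gripper":10},{"translation":[0,1,85],"roll":0,"gripper":10},{"translation":[0,1,110],"roll":0,"gripper":10},{"translation":[0,1,125],"roll":0,"gripper":10}]'
python3 -m creep '[{"translation":[0,0,8],"roll":0,"gripper":10},{"translation":[0,0,15],"roll":0,"gripper":10},{"translation":[0,0,18],"roll":0,"gripper":10},{"translation":[0,0,18],"roll":0,"gripper":10}]'
```

```text
time: 5.92
position: [0.5493, 0.0907, 0.0499]
tool_rot: [1.0, 0.017, -0.002, 0.0]
ft_force: [0.6, -0.2, -0.6]
grip_width: 0.0219
grip_force: 25.0
time: 6.25
position: [0.5513, 0.0917, 0.0346]
tool_rot: [1.0, 0.017, 0.0, 0.0]
ft_force: [0.0, 0.2, -0.9]
grip_width: 0.0218
grip_force: 25.0
```

```bash
python3 -m creep '[{"translation":[0,0,3],"roll":0,"gripper":10},{"translation":[0,0,3],"roll":0,"gripper":42},{"translation":[0,0,3],"roll":0,"gripper":42},{"translation":[0,0,3],"roll":0,"gripper":42},{"translation":[0,0,3],"roll":0,"gripper":42}]'
python3 -m creep '[{"translation":[0,0,-15],"roll":0,"gripper":42},{"translation":[0,0,-50],"roll":0,"gripper":42},{"translation":[0,0,-90],"roll":0,"gripper":42},{"translation":[0,0,-130],"roll":0,"gripper":42},{"translation":[0,0,-170],"roll":0,"gripper":42}]'
python3 -m creep '[{"translation":[-20,20,-20],"roll":0,"gripper":0},{"translation":[-40,40,-40],"roll":0,"gripper":0},{"translation":[-60,60,-40],"roll":0,"gripper":0},{"translation":[-70,70,-40],"roll":0,"gripper":0},{"translation":[-70,70,-40],"roll":0,"gripper":0}]'
python3 - <<'E'
from h import *
o=telemetry.get_obs(); a=viewer.camera('wrist'); cv2.imwrite('pics/w2.png',a)
np.savez('w2.npz',p=o['position'],r=o['tool_rot']); print(o['position'],o['q'])
E
```

```text
time: 6.67
position: [0.5515, 0.0923, 0.0321]
tool_rot: [1.0, 0.018, 0.001, 0.0]
ft_force: [-0.6, -0.3, -0.2]
grip_width: 0.0387
grip_force: 0.0
time: 7.08
position: [0.5506, 0.0923, 0.2034]
tool_rot: [1.0, 0.018, -0.0, -0.0]
ft_force: [0.5, -0.1, -0.2]
grip_width: 0.0419
grip_force: 0.0
time: 7.5
position: [0.4812, 0.0187, 0.2417]
tool_rot: [1.0, 0.016, -0.001, 0.0]
ft_force: [1.2, -0.5, -0.4]
grip_width: 0.0161
grip_force: 0.0
[0.48115296 0.01868783 0.24169438] [-1.93533820e-01  3.36024144e-01  1.78167677e+00 -4.97668611e-04
  1.02576875e+00  1.34509429e+00]
```

View pics/w2.png

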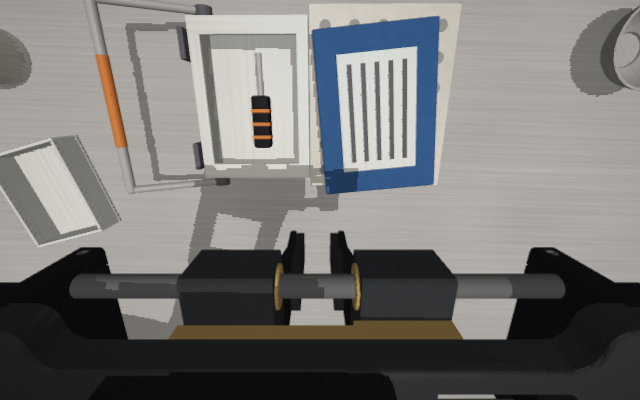

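The picture shows the reamer lying inside the container, handle at (262,120) and tip at (258,55), with the fingers clear. The lid's corners are at (313,31), (439,17), (436,184) and (329,193). The bail's orange grip runs from (102,55) to (120,147).

Run:
```python
from fit import *
np.set_printoptions(precision=4,suppress=True)
d=np.load('w2.npz');o={'position':d['p'],'tool_rot':d['r']};C=cam('wrist',o)
z=.06
p,e=fit(C,[(308,15),(186,20),(312,176),(207,177),(461,4),(438,186)],[(.085,-.0625,z),(.085,.0625,z),(-.085,-.0625,z),(-.085,.0625,z),(.095,-.2185,z),(-.095,-.2185,z)],[.57,.09,0]);print('cont',p,np.degrees(p[2]));print(e)
q,e=fit(C,[(313,31),(439,17),(436,184),(329,193)],[(.085,.0625,.078),(.085,-.0625,.078),(-.085,-.0625,.078),(-.085,.0625,.078)],[.57,-.05,0]);print('lid',q,np.degrees(q[2]));print(e)
a=.0336;A=np.array([[np.cos(a),np.sin(a)],[-np.sin(a),np.cos(a)]]);b=np.array([.5716,.0929])
print('lid in c',A@(q[:2]-b),np.degrees(q[2]-a))
# bail angle
for uv in [(102,55),(120,147)]:
    f=lambda t:(lambda P:np.abs((A@(P[:2]-b))[1]-(.05+.1*np.cos(t))))(ray(C,uv,.04+.1*np.sin(t)))
    ts=np.linspace(0,1.5,301);t=ts[np.argmin([f(t) for t in ts])];P=ray(C,uv,.04+.1*np.sin(t));print('bail',t,P,A@(P[:2]-b))
o=telemetry.get_obs()
P=b+A.T@np.array([-.125,-.14]);print(P,tool(o,[*P,.15]))
x=R.from_quat(o['tool_rot']).as_matrix()[:,0];print('roll',np.degrees(np.arctan2(x[1],x[0])-a))
```

```text
cont [0.5698 0.092  0.0379] 2.174020125128124
[[ 0.0201  0.9626]
 [-0.1821 -3.227 ]
 [-1.8028  2.0453]
 [ 0.1415  1.6089]
 [ 1.3677 -0.5071]
 [-0.0469 -0.6799]]
lid [ 0.564  -0.0459  0.1382] 7.920596881015817
[[-0.8023 -0.0698]
 [ 1.9709 -1.6852]
 [ 0.2228  0.7372]
 [-0.666   2.6697]]
lid in c [-0.0122 -0.1385] 5.995458689376252
bail 0.785 [0.6068 0.2149 0.1107] [0.0393 0.1207]
bail 0.615 [0.5231 0.2232 0.0977] [-0.0441  0.1319]
[ 0.4514 -0.0512] [-33.5366  69.6158  91.4632]
roll -0.058874502197508845
```

```bash
python3 -m creep '[{"translation":[-17,30,15],"roll":0,"gripper":87},{"translation":[-34,55,30],"roll":0,"gripper":87},{"translation":[-34,70,60],"roll":0,"gripper":87},{"translation":[-34,70,90],"roll":0,"gripper":87},{"translation":[-34,70,90],"roll":0,"gripper":87}]'
python3 -m creep '[{"translation":[0,0,20],"roll":0,"gripper":87},{"translation":[0,0,40],"roll":0,"gripper":87},{"translation":[0,0,55],"roll":0,"gripper":87},{"translation":[0,0,65],"roll":0,"gripper":87},{"translation":[0,0,65],"roll":0,"gripper":87}]'
python3 - <<'E'
from h import *
a=.036;A=np.array([[np.cos(a),np.sin(a)],[-np.sin(a),np.cos(a)]]);b=np.array([.5708,.0925])
o=telemetry.get_obs();x=R.from_quat(o['tool_rot']).as_matrix()[:,0];print(A@(o['position'][:2]-b),o['position'][2],'roll',np.degrees(np.arctan2(x[1],x[0])-a))
E
```

```text
time: 7.97
position: [0.4497, -0.0507, 0.1469]
tool_rot: [1.0, 0.017, -0.005, -0.002]
ft_force: [-0.9, 0.6, -0.0]
grip_width: 0.0381
grip_force: 0.0
time: 8.38
position: [0.4522, -0.0503, 0.0853]
tool_rot: [1.0, 0.018, -0.001, -0.001]
ft_force: [-0.1, -1.6, 0.2]
grip_width: 0.0714
grip_force: 0.0
[-0.12367905 -0.13843224] 0.08529812945761539 roll -0.0022031882990522144
```

```bash
python3 -m creep '[{"translation":[0,0,0],"roll":0,"gripper":87},{"translation":[4,0,0],"roll":0,"gripper":87},{"translation":[8,0,0],"roll":0,"gripper":87},{"translation":[11,0,0],"roll":0,"gripper":87},{"translation":[14,0,0],"roll":0,"gripper":87}]'
python3 -m creep '[{"translation":[3,0,0],"roll":0,"gripper":87},{"translation":[6,0,0],"roll":0,"gripper":87},{"translation":[9,0,0],"roll":0,"gripper":87},{"translation":[12,0,0],"roll":0,"gripper":87},{"translation":[15,0,0],"roll":0,"gripper":87}]'
python3 -m creep '[{"translation":[0,0,0],"roll":0,"gripper":87},{"translation":[0,0,0],"roll":0,"gripper":87}]'
python3 - <<'E'
from h import *
a=.036;A=np.array([[np.cos(a),np.sin(a)],[-np.sin(a),np.cos(a)]]);b=np.array([.5708,.0925])
o=telemetry.get_obs();print(A@(o['position'][:2]-b),o['position'][2])
for uu in [1]:
    a=viewer.camera('wrist');cv2.imwrite('pics/w3.png',a);np.savez('w3.npz',p=o['position'],r=o['tool_rot'])
E
```

```text
time: 8.8
position: [0.4655, -0.0505, 0.0872]
tool_rot: [1.0, 0.018, -0.001, -0.0]
ft_force: [-3.8, 0.2, 3.6]
grip_width: 0.0866
grip_force: 2.0
time: 9.22
position: [0.4806, -0.05, 0.0864]
tool_rot: [1.0, 0.018, -0.001, -0.0]
ft_force: [-4.3, 2.1, 4.3]
grip_width: 0.087
grip_force: 2.1
time: 9.38
position: [0.4822, -0.0506, 0.0865]
tool_rot: [1.0, 0.017, 0.001, 0.0]
ft_force: [-1.1, 1.5, -0.9]
grip_width: 0.087
grip_force: 0.7
[-0.09367148 -0.13982179] 0.08651007415134992
```

View pics/w3.png

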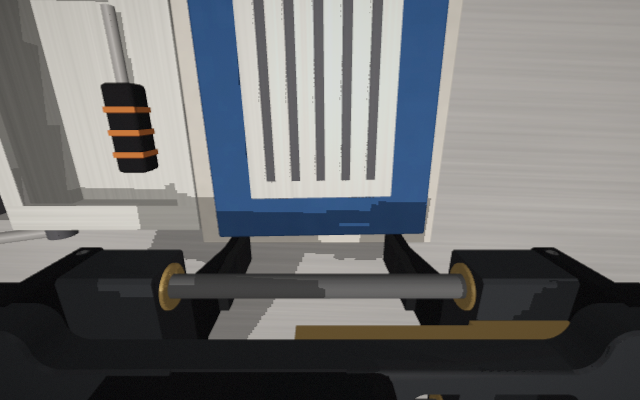

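The lid is now square to the fingers and its near edge is level, from (218,236) to (427,233). The ledge corners are at about (205,242) and (430,242), and the reamer is undisturbed at (130,125).

```bash
cat >> h.py <<'E'
a_=.036;A=np.array([[np.cos(a_),np.sin(a_)],[-np.sin(a_),np.cos(a_)]]);b=np.array([.5708,.0925])
def tc(P): return A@(np.array(P)[:2]-b)
def goal(cx,cy,z,off=0):  # tool shift (mm) to container xy, world z; current yaw of tool x rel container
    o=telemetry.get_obs();P=b+A.T@np.array([cx,cy]);x=R.from_quat(o['tool_rot']).as_matrix()[:,0]
    print('cont',np.round(tc(o['position']),4),round(o['position'][2],4),'shift',np.round(tool(o,[*P,z]),1),'yaw',round(np.degrees(np.arctan2(x[1],x[0])-a_),2),'F',np.round(o['ft_force'],1),'t',o['time'])
E
python3 - <<'E'
from h import *
d=np.load('w3.npz');o={'position':d['p'],'tool_rot':d['r']};C=cam('wrist',o)
for uv,z in [((218,236),.078),((427,233),.078),((205,242),.06),((430,242),.06),((452,60),.06)]: print(uv,tc(ray(C,uv,z)))
goal(-.13,-.14,.16)
E
python3 -m creep '[{"translation":[-10,0,0],"roll":0,"gripper":87},{"translation":[-20,0,0],"roll":0,"gripper":87},{"translation":[-30,0,-30],"roll":0,"gripper":87},{"translation":[-30,0,-65],"roll":0,"gripper":87},{"translation":[-30,0,-75],"roll":0,"gripper":87}]'
python3 - <<'E'
from h import *
goal(0,-.232,.155)
E
```

```text
(218, 236) [-0.08117166 -0.08044697]
(427, 233) [-0.07942288 -0.20726032]
(205, 242) [-0.09420337 -0.06396704]
(430, 242) [-0.09450312 -0.2179799 ]
(452, 60) [ 0.01820301 -0.21642628]
cont [-0.0937 -0.1399] 0.0865 shift [-36.1   0.2 -73.5] yaw -0.09 F [-1.   0.6  1.2] t 9.4333
time: 9.85
position: [0.4516, -0.0521, 0.1645]
tool_rot: [1.0, 0.017, 0.003, 0.001]
ft_force: [1.2, -0.5, 0.2]
grip_width: 0.0867
grip_force: 0.0
cont [-0.1244 -0.1402] 0.1645 shift [124.5  91.5  10.3] yaw -0.12 F [ 1.2 -0.5  0.2] t 9.85
```

```bash
python3 -m creep '[{"translation":[25,18,0],"roll":-7,"gripper":87},{"translation":[50,37,0],"roll":-14,"gripper":87},{"translation":[75,55,0],"roll":-21,"gripper":87},{"translation":[100,73,0],"roll":-28,"gripper":87},{"translation":[124,92,0],"roll":-35,"gripper":87}]'
python3 -m creep '[{"translation":[0,0,0],"roll":-7,"gripper":87},{"translation":[0,0,0],"roll":-14,"gripper":87},{"translation":[0,0,0],"roll":-21,"gripper":87},{"translation":[0,0,0],"roll":-28,"gripper":87},{"translation":[0,0,0],"roll":-35,"gripper":87}]'
python3 -m creep '[{"translation":[0,0,0],"roll":-7,"gripper":87},{"translation":[0,0,0],"roll":-14,"gripper":87},{"translation":[0,0,0],"roll":-20,"gripper":87},{"translation":[0,0,0],"roll":-20,"gripper":87}]'
python3 - <<'E'
from h import *
goal(0,-.234,.085)
E
```

```text
time: 10.27
position: [0.5789, -0.1401, 0.1617]
tool_rot: [0.947, 0.32, 0.001, 0.0]
ft_force: [0.0, -0.9, -0.6]
grip_width: 0.0868
grip_force: 0.0
time: 10.68
position: [0.5775, -0.1394, 0.1612]
tool_rot: [0.808, 0.59, 0.0, 0.0]
ft_force: [-0.6, 0.6, 0.3]
grip_width: 0.0869
grip_force: 0.0
time: 11.02
position: [0.5775, -0.1393, 0.1614]
tool_rot: [0.694, 0.72, 0.0, 0.0]
ft_force: [0.8, -0.1, -0.3]
grip_width: 0.0866
grip_force: 0.0
cont [-0.0017 -0.2319] 0.1614 shift [-2.1  1.6 76.4] yaw 89.99 F [ 0.8 -0.1 -0.3] t 11.0167
```

```bash
python3 -m creep '[{"translation":[-3,2,25],"roll":0,"gripper":87},{"translation":[-3,2,50],"roll":0,"gripper":87},{"translation":[-3,2,70],"roll":0,"gripper":87},{"translation":[-3,2,76],"roll":0,"gripper":87},{"translation":[-3,2,76],"roll":0,"gripper":87}]'
python3 -m creep '[{"translation":[5,0,0],"roll":0,"gripper":87},{"translation":[10,0,0],"roll":0,"gripper":87},{"translation":[15,0,0],"roll":0,"gripper":87},{"translation":[20,0,0],"roll":0,"gripper":87},{"translation":[26,0,0],"roll":0,"gripper":87}]'
python3 - <<'E'
from h import *
goal(0,-.0755,.085)
E
```

```text
time: 11.43
position: [0.5787, -0.1416, 0.0838]
tool_rot: [0.695, 0.719, -0.001, -0.002]
ft_force: [-1.1, -0.0, 0.7]
grip_width: 0.0869
grip_force: 0.0
time: 11.85
position: [0.5802, -0.1163, 0.0868]
tool_rot: [0.694, 0.72, -0.0, 0.002]
ft_force: [-0.3, -3.8, 1.7]
grip_width: 0.0867
grip_force: 1.8
cont [ 0.0019 -0.209 ] 0.0868 shift [133.5  -1.9   1.4] yaw 90.0 F [-0.3 -3.8  1.7] t 11.85
```

```bash
for i in 1 2 ; do python3 -m creep '[{"translation":[8,0,0],"roll":0,"gripper":87},{"translation":[16,0,0],"roll":0,"gripper":87},{"translation":[24,0,0],"roll":0,"gripper":87},{"translation":[32,0,0],"roll":0,"gripper":87},{"translation":[40,0,0],"roll":0,"gripper":87}]' | grep -E 'pos|ft'; done
python3 -m creep '[{"translation":[7,0,0],"roll":0,"gripper":87},{"translation":[14,0,0],"roll":0,"gripper":87},{"translation":[21,0,0],"roll":0,"gripper":87},{"translation":[28,0,0],"roll":0,"gripper":87},{"translation":[35,0,0],"roll":0,"gripper":87}]'  | grep -E 'pos|ft'
python3 - <<'E'
from h import *
goal(0,-.0755,.085)
a=viewer.camera('wrist');o=telemetry.get_obs();cv2.imwrite('pics/w4.png',a);np.savez('w4.npz',p=o['position'],r=o['tool_rot'])
E
```

```text
position: [0.5794, -0.0762, 0.0866]
ft_force: [0.5, -5.3, 4.5]
position: [0.5778, -0.0361, 0.0865]
ft_force: [0.5, -5.0, 4.4]
position: [0.5763, -0.001, 0.0864]
ft_force: [0.4, -5.2, 4.7]
cont [ 0.0021 -0.0936] 0.0864 shift [18.1 -2.1  1.4] yaw 89.96 F [ 0.4 -5.2  4.7] t 13.1
```

View pics/w4.png

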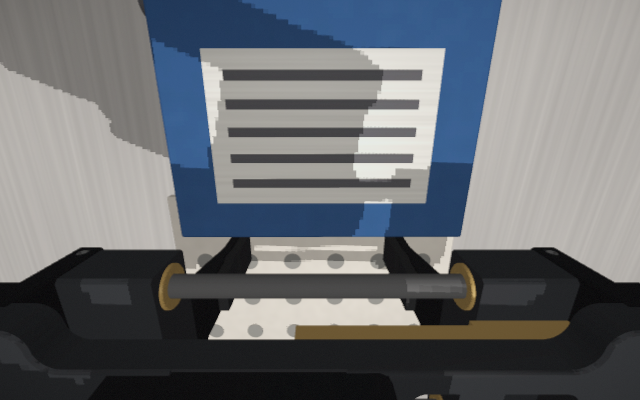

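The lid's near edge is level along row 237, from (183,237) to (461,237), with the lid on the rim about 18 mm short of the stops. I'll push on slowly and watch the force.

```bash
python3 - <<'E'
from h import *
d=np.load('w4.npz');C=cam('wrist',{'position':d['p'],'tool_rot':d['r']})
for uv in [(183,237),(461,237),(147,10),(501,10)]: print(tc(ray(C,uv,.078)))
E
python3 -m creep '[{"translation":[4,0,0],"roll":0,"gripper":87},{"translation":[7,0,0],"roll":0,"gripper":87},{"translation":[10,0,0],"roll":0,"gripper":87},{"translation":[12,0,0],"roll":0,"gripper":87},{"translation":[14,0,0],"roll":0,"gripper":87}]'  | grep -E 'pos|ft'
python3 -m creep '[{"translation":[1,0,0],"roll":0,"gripper":87},{"translation":[2,0,0],"roll":0,"gripper":87},{"translation":[2,0,0],"roll":0,"gripper":87}]'  | grep -E 'pos|ft'
python3 -m creep '[{"translation":[1,0,0],"roll":0,"gripper":87},{"translation":[2,0,0],"roll":0,"gripper":87},{"translation":[2,0,0],"roll":0,"gripper":87}]'  | grep -E 'pos|ft'
python3 - <<'E'
from h import *
goal(0,-.0755,.085)
E
```

```text
[-0.07880927 -0.08132717]
[ 0.08993117 -0.08152101]
[-0.0782625   0.03729077]
[0.09011686 0.03719455]
position: [0.5754, 0.0126, 0.086]
ft_force: [-0.8, -5.5, 4.1]
position: [0.5753, 0.0148, 0.086]
ft_force: [0.0, -4.8, 3.5]
position: [0.5752, 0.0167, 0.0859]
ft_force: [1.1, -4.8, 3.8]
cont [ 0.0016 -0.0759] 0.0859 shift [ 0.4 -1.6  0.9] yaw 89.94 F [ 1.1 -4.8  3.8] t 14.0667
```

```bash
for i in 1 2 3 4; do python3 -m creep '[{"translation":[0.5,0,0],"roll":0,"gripper":87},{"translation":[1,0,0],"roll":0,"gripper":87},{"translation":[1,0,0],"roll":0,"gripper":87}]'  | grep -E 'pos|ft'; done
python3 - <<'E'
from h import *
goal(0,-.0755,.085)
E
```

```text
position: [0.5751, 0.0177, 0.0859]
ft_force: [0.4, -3.9, 3.8]
position: [0.5751, 0.0186, 0.0859]
ft_force: [-0.3, -3.9, 4.4]
position: [0.575, 0.0197, 0.0858]
ft_force: [0.8, -4.9, 3.6]
position: [0.5749, 0.0207, 0.0858]
ft_force: [-0.0, -5.3, 4.7]
cont [ 0.0015 -0.0719] 0.0858 shift [-3.6 -1.5  0.8] yaw 89.94 F [-0.  -5.3  4.7] t 15.0667
```

```bash
for i in 1 2 3; do python3 -m creep '[{"translation":[0.5,0,0],"roll":0,"gripper":87},{"translation":[1,0,0],"roll":0,"gripper":87},{"translation":[1,0,0],"roll":0,"gripper":87}]'  | grep -E 'pos|ft'; done
python3 - <<'E'
from h import *
goal(0,-.0755,.085)
o=telemetry.get_obs();C=cam('wrist',o);a=viewer.camera('wrist')
v=np.r_[proj(C,[[*(b+A.T@np.array([cx,-.062])),.078] for cx in(-.06,0,.06)])];print(v)
# lid near edge: last blue row in columns
hsv=cv2.cvtColor(a,cv2.COLOR_BGR2HSV);m=(hsv[...,0]>95)&(hsv[...,0]<125)&(hsv[...,1]>120)
for u in (270,300,320,340,370):
    r=np.where(m[:,u])[0].max();print(u,r,tc(ray(C,(u,r+.5),.078)))
for r in (60,120,180,220):
    w=np.where(m[r])[0];l,h=w.min(),w.max();print(r,l,h,tc(ray(C,(l,r),.078)),tc(ray(C,(h+1,r),.078)))
E
```

```text
position: [0.575, 0.0209, 0.0859]
ft_force: [-0.7, -7.0, 4.8]
position: [0.575, 0.021, 0.0859]
ft_force: [0.0, -10.2, 3.4]
position: [0.5751, 0.0211, 0.0859]
ft_force: [-0.6, -13.3, 3.2]
cont [ 0.0017 -0.0715] 0.0859 shift [-4.  -1.7  0.9] yaw 90.02 F [ -0.6 -13.3   3.2] t 15.8167
[[214.10056219 238.75122289]
 [312.952632   238.76944131]
 [411.81091106 238.78766087]]
270 236 [-0.02599108 -0.06048874]
300 236 [-0.00783317 -0.06048507]
320 236 [ 0.00427177 -0.06048262]
340 236 [ 0.01637645 -0.06048017]
370 236 [ 0.03453298 -0.0604765 ]
60 154 492 [-0.07855772  0.03604429] [0.0898522 0.0360637]
120 163 481 [-0.07903999  0.00735845] [0.08971406 0.00738225]
180 174 470 [-0.07845759 -0.0253069 ] [ 0.08955676 -0.02527827]
220 180 463 [-0.07881323 -0.04972365] [ 0.08963687 -0.04969124]
```

```bash
python3 -m creep '[{"translation":[-8,0,0],"roll":0,"gripper":87},{"translation":[-16,0,0],"roll":0,"gripper":87},{"translation":[-20,0,-25],"roll":0,"gripper":87},{"translation":[-20,10,-50],"roll":0,"gripper":60},{"translation":[-10,40,-60],"roll":0,"gripper":40}]' 10 | grep -E 'pos|ft'
python3 -m creep '[{"translation":[20,25,0],"roll":0,"gripper":0},{"translation":[40,55,0],"roll":0,"gripper":0},{"translation":[60,85,0],"roll":0,"gripper":0},{"translation":[75,90,0],"roll":0,"gripper":0},{"translation":[75,90,0],"roll":0,"gripper":0}]' | grep -E 'pos|ft'
python3 -m creep '[{"translation":[0,0,0],"roll":0,"gripper":0},{"translation":[0,0,0],"roll":0,"gripper":0},{"translation":[0,0,0],"roll":0,"gripper":0},{"translation":[0,0,0],"roll":0,"gripper":0},{"translation":[0,0,0],"roll":0,"gripper":0}]'
python3 - <<'E'
from h import *
goal(.122,-.003,.084)
o=telemetry.get_obs();C=cam('wrist',o);a=viewer.camera('wrist');cv2.imwrite('pics/w5.png',a);np.savez('w5.npz',p=o['position'],r=o['tool_rot'])
hsv=cv2.cvtColor(a,cv2.COLOR_BGR2HSV);m=(hsv[...,0]>95)&(hsv[...,0]<125)&(hsv[...,1]>120)
for r in (40,80,120,160,200,220):
    w=np.where(m[r])[0]
    if len(w): l,h=w.min(),w.max();print(r,l,h,tc(ray(C,(l,r),.078)),tc(ray(C,(h+1,r),.078)))
E
```

```text
position: [0.6113, 0.0149, 0.1468]
ft_force: [0.3, -0.7, -0.8]
position: [0.7025, 0.0976, 0.1443]
ft_force: [-0.8, 0.0, 0.1]
time: 17.12
position: [0.7016, 0.0925, 0.1457]
tool_rot: [0.695, 0.719, -0.0, -0.0]
ft_force: [-0.9, 0.4, 0.7]
grip_width: 0.0147
grip_force: 0.0
cont [ 0.1307 -0.0047] 0.1457 shift [ 1.7 -8.7 61.7] yaw 89.86 F [-0.9  0.4  0.7] t 17.1167
160 45 266 [-0.0787104   0.04305533] [0.09295157 0.04266448]
200 57 268 [-0.07886939  0.0105338 ] [0.09269371 0.0101829 ]
220 64 269 [-0.07812501 -0.00689139] [ 0.09255555 -0.00721933]
```

View pics/w5.png

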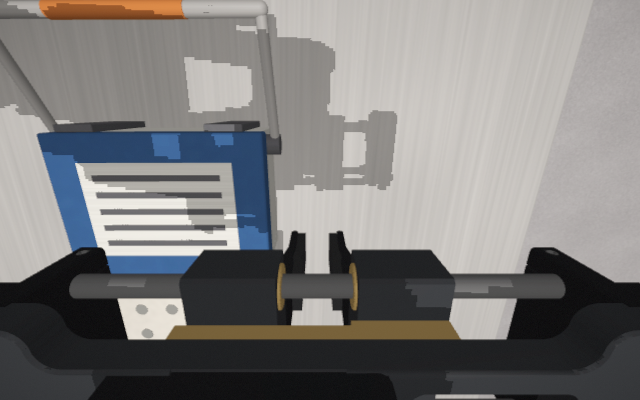

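The last picture shows the lid flat against both stop tabs, at (100,127) and (232,126). It sits about 6 mm toward container +x, so I'll nudge it back from that side with the closed fingers.

```bash
python3 -m creep '[{"translation":[2,-8,20],"roll":0,"gripper":0},{"translation":[2,-8,40],"roll":0,"gripper":0},{"translation":[2,-8,55],"roll":0,"gripper":0},{"translation":[2,-8,60],"roll":0,"gripper":0},{"translation":[2,-8,60],"roll":0,"gripper":0}]' | grep -E 'pos|ft|width'
python3 -m creep '[{"translation":[0,-3,0],"roll":0,"gripper":0},{"translation":[0,-6,0],"roll":0,"gripper":0},{"translation":[0,-9,0],"roll":0,"gripper":0},{"translation":[0,-11,0],"roll":0,"gripper":0},{"translation":[0,-13,0],"roll":0,"gripper":0}]' | grep -E 'pos|ft|width'
python3 - <<'E'
from h import *
goal(.1,-.003,.084)
E
```

```text
position: [0.6929, 0.0948, 0.0839]
ft_force: [0.3, -0.4, 0.9]
grip_width: -0.0001
position: [0.6811, 0.0948, 0.0864]
ft_force: [0.3, 0.4, 0.2]
grip_width: 0.001
cont [ 0.1103 -0.0017] 0.0864 shift [ -1.3 -10.3   2.4] yaw 89.94 F [0.3 0.4 0.2] t 18.0
```

```bash
for i in 1 2 3; do python3 -m creep '[{"translation":[0,-1,0],"roll":0,"gripper":0},{"translation":[0,-2,0],"roll":0,"gripper":0},{"translation":[0,-2,0],"roll":0,"gripper":0}]' | grep -E 'pos|ft'; done
python3 - <<'E'
from h import *
goal(.1,-.003,.084)
E
```

```text
position: [0.6789, 0.0947, 0.0857]
ft_force: [0.5, 0.1, -0.7]
position: [0.6769, 0.0946, 0.0854]
ft_force: [-0.7, 0.3, 0.3]
position: [0.6748, 0.0946, 0.0855]
ft_force: [0.1, -0.0, -0.0]
cont [ 0.104  -0.0017] 0.0855 shift [-1.3 -4.   1.5] yaw 89.94 F [ 0.1 -0.  -0. ] t 18.75
```

```bash
for i in 1 2 3; do python3 -m creep '[{"translation":[0,-0.5,0],"roll":0,"gripper":0},{"translation":[0,-1,0],"roll":0,"gripper":0},{"translation":[0,-1,0],"roll":0,"gripper":0}]' | grep -E 'pos|ft'; done
python3 - <<'E'
from h import *
goal(.1,-.003,.084)
E
```

```text
position: [0.674, 0.0945, 0.0856]
ft_force: [-0.2, 0.4, -0.3]
position: [0.6729, 0.0945, 0.0855]
ft_force: [0.5, -0.1, -0.1]
position: [0.672, 0.0945, 0.0855]
ft_force: [-0.8, 0.2, -0.3]
cont [ 0.1012 -0.0017] 0.0855 shift [-1.3 -1.2  1.5] yaw 89.94 F [-0.8  0.2 -0.3] t 19.5
```

```bash
cat > lid.py <<'E'
from h import *
def lid():
    o=telemetry.get_obs();C=cam('wrist',o);a=viewer.camera('wrist')
    hsv=cv2.cvtColor(a,cv2.COLOR_BGR2HSV);m=(hsv[...,0]>95)&(hsv[...,0]<125)&(hsv[...,1]>120)
    for r in (100,150,200,225):
        w=np.where(m[r])[0]
        if len(w)>30: l,h=w.min(),w.max();print(r,l,h,np.round(tc(ray(C,(l,r),.078)),4),np.round(tc(ray(C,(h+1,r),.078)),4))
    goal(.1,0,.085); return a
E
python3 -c "
import cv2;from lid import *;cv2.imwrite('pics/w6.png',lid())"
for i in 1 2 3; do python3 -m creep '[{"translation":[0,-0.5,0],"roll":0,"gripper":0},{"translation":[0,-1,0],"roll":0,"gripper":0},{"translation":[0,-1,0],"roll":0,"gripper":0}]' | grep -E 'ft'; done
python3 -c "
from lid import *;lid()"
```

```text
150 0 296 [-0.0715  0.0616] [0.091  0.0615]
200 5 297 [-0.0787  0.0329] [0.091  0.0327]
225 14 298 [-0.0788  0.0172] [0.0912 0.0171]
cont [ 0.1013 -0.0017] 0.0856 shift [ 1.7 -1.3  0.6] yaw 89.94 F [-1.  -0.1  0.1] t 19.55
ft_force: [0.4, 0.2, -0.5]
ft_force: [0.8, 1.1, 0.2]
ft_force: [1.2, -0.0, -0.7]
150 0 300 [-0.0737  0.0616] [0.0908 0.0614]
200 9 301 [-0.0787  0.0329] [0.0908 0.0327]
225 18 302 [-0.0786  0.0172] [0.0912 0.017 ]
cont [ 0.0987 -0.0017] 0.0856 shift [1.7 1.3 0.6] yaw 89.93 F [ 1.3 -0.1 -0.6] t 20.35
```

```bash
for i in 1 2 3 4; do python3 -m creep '[{"translation":[0,-0.5,0],"roll":0,"gripper":0},{"translation":[0,-1,0],"roll":0,"gripper":0},{"translation":[0,-1,0],"roll":0,"gripper":0}]' | grep -E 'ft'; done
python3 -c "
from lid import *;lid()"
```

```text
ft_force: [1.8, 0.4, -1.8]
ft_force: [1.7, -0.1, -0.8]
ft_force: [1.5, -0.6, -0.1]
ft_force: [2.8, 0.4, -0.5]
150 0 300 [-0.0783  0.0616] [0.0864 0.0614]
200 9 301 [-0.0833  0.0328] [0.0864 0.0327]
225 18 302 [-0.0833  0.0171] [0.0867 0.017 ]
cont [ 0.0943 -0.0017] 0.0856 shift [1.7 5.7 0.6] yaw 89.94 F [ 2.5  0.  -0.3] t 21.4
```

```bash
python3 -m creep '[{"translation":[0,-0.5,0],"roll":0,"gripper":0},{"translation":[0,-1,0],"roll":0,"gripper":0},{"translation":[0,-1.2,0],"roll":0,"gripper":0},{"translation":[0,-1.2,0],"roll":0,"gripper":0}]' | grep -E 'ft'
python3 -c "
from lid import *;lid()"
python3 -m creep '[{"translation":[0,6,0],"roll":0,"gripper":0},{"translation":[0,15,0],"roll":0,"gripper":0},{"translation":[0,20,-30],"roll":0,"gripper":0},{"translation":[-20,20,-65],"roll":0,"gripper":0},{"translation":[-50,10,-90],"roll":0,"gripper":0}]' | grep -E 'ft'
python3 -m creep '[{"translation":[-25,-30,-20],"roll":0,"gripper":0},{"translation":[-50,-60,-20],"roll":0,"gripper":0},{"translation":[-80,-90,-20],"roll":0,"gripper":0},{"translation":[-90,-110,-20],"roll":0,"gripper":0},{"translation":[-90,-110,-20],"roll":0,"gripper":0}]' | grep -E 'ft|pos'
python3 -c "
from lid import *;cv2.imwrite('pics/w7.png',lid()[:300])
o=telemetry.get_obs();np.savez('w7.npz',p=o['position'],r=o['tool_rot'])"
```

```text
ft_force: [2.6, -0.1, -0.1]
150 0 300 [-0.0795  0.0616] [0.0852 0.0614]
200 9 301 [-0.0844  0.0328] [0.0853 0.0327]
225 18 302 [-0.0844  0.0171] [0.0856 0.017 ]
cont [ 0.0931 -0.0017] 0.0856 shift [1.7 6.9 0.6] yaw 89.94 F [2.5 0.3 1.1] t 21.7833
ft_force: [1.3, -1.2, 0.1]
position: [0.5633, -0.0509, 0.1952]
ft_force: [-0.3, 0.4, -0.5]
100 237 424 [-0.0841 -0.05  ] [ 0.0837 -0.0509]
cont [-0.0098 -0.1423] 0.1955 shift [142.6 109.7 110.2] yaw 89.76 F [0.3 0.2 1. ] t 22.6667
```

View pics/w7.png

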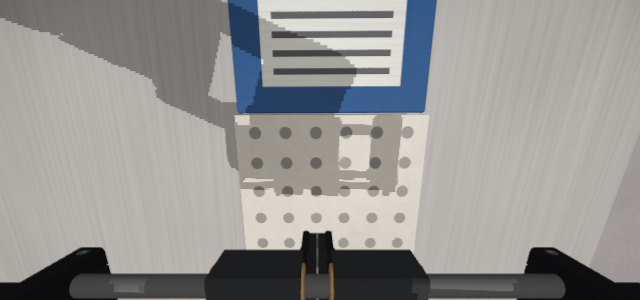

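The lid sits square: near corners (238,112) and (425,111), with the ledge visible below from column 235 to 429. All 10 picture views are now used. I'll check the numbers against the ledge edges.

Run:
```python
from h import *
d=np.load('w7.npz');C=cam('wrist',{'position':d['p'],'tool_rot':d['r']})
a=cv2.imread('pics/w7.png');g=cv2.GaussianBlur(a,(1,5),0).astype(int).sum(2)/3
for r in (205,225,235):
    G=np.abs(np.diff(g[r])); l=225+np.argmax(G[225:260]);h=400+np.argmax(G[400:440]);print(r,l,h,G[l],G[h],tc(ray(C,(l+.5,r),.06)),tc(ray(C,(h+.5,r),.06)))
for r in (60,80,100):
    hsv=cv2.cvtColor(a,cv2.COLOR_BGR2HSV)[r];w=np.where((hsv[:,0]>95)&(hsv[:,0]<125)&(hsv[:,1]>110))[0];print(r,w.min(),w.max(),tc(ray(C,(w.min()-.5,r),.078)),tc(ray(C,(w.max()+.5,r),.078)))
goal(0,.145,.25)
```

```text
205 241 418 27.666666666666657 18.333333333333314 [-0.09079539 -0.15485139] [ 0.09893665 -0.15535243]
225 243 416 22.666666666666657 15.333333333333314 [-0.09062816 -0.17810754] [ 0.0992405  -0.17853037]
235 244 414 20.0 16.666666666666657 [-0.09054152 -0.19015688] [ 0.09829091 -0.19053691]
60 234 429 [-0.08082334 -0.01688686] [ 0.08733309 -0.01775249]
80 235 427 [-0.08147365 -0.03274985] [ 0.08747955 -0.03356859]
100 237 424 [-0.08125452 -0.04927622] [ 0.08674136 -0.05003752]
cont [-0.0098 -0.1423] 0.1955 shift [287.4   8.4 -54.2] yaw 89.76 F [0.3 0.2 1. ] t 22.6667
```

```bash
python3 - <<'E'
from h import *
d=np.load('w7.npz');C=cam('wrist',{'position':d['p'],'tool_rot':d['r']});print('near edge',tc(ray(C,(330,112),.078)),'ledge top',tc(ray(C,(330,115),.06)))
E
python3 -m creep '[{"translation":[39,3,0],"roll":0,"gripper":0},{"translation":[78,6,0],"roll":0,"gripper":0},{"translation":[117,10,0],"roll":0,"gripper":0},{"translation":[156,10,0],"roll":0,"gripper":0},{"translation":[195,10,0],"roll":0,"gripper":0}]' | grep -E 'ft'
python3 -m creep '[{"translation":[39,0,0],"roll":0,"gripper":0},{"translation":[78,0,0],"roll":0,"gripper":0},{"translation":[110,0,0],"roll":0,"gripper":0},{"translation":[117,0,0],"roll":0,"gripper":0},{"translation":[117,0,0],"roll":0,"gripper":0}]' | grep -E 'ft'
python3 - <<'E'
from h import *
goal(0,.170,.110)
o=telemetry.get_obs();C=cam('wrist',o);s=cam('scene');d=cam('side')
print('jar',tri([s,d],[(448,157),(279,119)]),'tray',tri([s,d],[(395,152),(240,152)]))
E
```

```text
near edge [ 0.00253497 -0.05988842] ledge top [ 0.00329319 -0.06274697]
ft_force: [0.6, -0.8, 0.7]
ft_force: [-0.0, -0.2, 0.5]
cont [0.003  0.1741] 0.1952 shift [-4.1 -3.  85.2] yaw 90.24 F [-0.  -0.2  0.5] t 23.5
jar [0.61954428 0.40964215 0.06123346] tray [0.44933989 0.38397353 0.0167928 ]
```

```bash
python3 -m creep '[{"translation":[-4,-3,25],"roll":0,"gripper":0},{"translation":[-4,-3,50],"roll":0,"gripper":0},{"translation":[-4,-3,70],"roll":0,"gripper":0},{"translation":[-4,-3,83],"roll":0,"gripper":0},{"translation":[-4,-3,83],"roll":0,"gripper":0}]' | grep -E 'ft'
python3 -m creep '[{"translation":[-4,0,0],"roll":0,"gripper":0},{"translation":[-8,0,0],"roll":0,"gripper":0},{"translation":[-12,0,0],"roll":0,"gripper":0},{"translation":[-16,0,0],"roll":0,"gripper":0},{"translation":[-20,0,0],"roll":0,"gripper":0}]' | grep -E 'ft'
python3 - <<'E'
from h import *
goal(0,.144,.110)
E
```

```text
ft_force: [0.1, -0.8, -0.5]
ft_force: [0.3, -0.0, -0.0]
cont [0.0009 0.1458] 0.1136 shift [-1.8 -0.9  3.6] yaw 89.92 F [ 0.3 -0.  -0. ] t 24.3333
```

```bash
python3 -m creep '[{"translation":[-6,0,-3],"roll":0,"gripper":0},{"translation":[-12,0,-8],"roll":0,"gripper":0},{"translation":[-18,0,-13],"roll":0,"gripper":0},{"translation":[-24,0,-17],"roll":0,"gripper":0}]' | grep -E 'ft'
python3 - <<'E'
from h import *
goal(0,.1084,.137)
E
```

```text
ft_force: [-0.1, 0.2, 0.4]
cont [0.0006 0.1218] 0.1305 shift [-13.4  -0.6  -6.5] yaw 89.93 F [-0.1  0.2  0.4] t 24.6667
```

```bash
cat > bail.py <<'E'
from h import *
def bail(name='wrist'):
    o=telemetry.get_obs();C=cam(name,o);a=viewer.camera(name);hsv=cv2.cvtColor(a,cv2.COLOR_BGR2HSV)
    m=((hsv[...,0]<18)&(hsv[...,1]>170)&(hsv[...,2]>90)).astype(np.uint8)
    n,l,s,c=cv2.connectedComponentsWithStats(m)
    ts=np.linspace(0,2.8,561)
    for i in range(1,n):
        if s[i,4]<25: continue
        f=[abs(tc(ray(C,c[i],.04+.1*np.sin(t)))[1]-(.05+.1*np.cos(t))) for t in ts]
        best=[(round(ts[k],2),round(f[k]*1e3,1),np.round(tc(ray(C,c[i],.04+.1*np.sin(ts[k])))[0],3)) for k in range(1,560) if f[k]<f[k-1] and f[k]<=f[k+1] and f[k]<.005]
        print(name,s[i],np.round(c[i]),best)
if __name__=='__main__':
    for n in('wrist','scene','side'): bail(n)
    goal(0,.1,.13)
E
python3 bail.py
```

```text
wrist [ 255  195  123   13 1450] [311. 201.] [(np.float64(0.42), np.float64(0.1), np.float64(-0.003))]
scene [377 157  27  14  80] [390. 164.] [(np.float64(0.46), np.float64(0.1), np.float64(0.005)), (np.float64(1.44), np.float64(0.0), np.float64(0.069))]
scene [  7 376  26  24 422] [ 19. 390.] []
side [629 293  11  19 127] [635. 303.] []
cont [0.0008 0.1219] 0.1303 shift [-21.9  -0.7   0.3] yaw 89.88 F [-1.  -0.3 -0.9] t 24.8167
```

```bash
python3 -m creep '[{"translation":[20,0,0],"roll":0,"gripper":0},{"translation":[40,0,0],"roll":0,"gripper":0},{"translation":[55,0,0],"roll":0,"gripper":0},{"translation":[55,0,20],"roll":0,"gripper":0},{"translation":[55,0,42],"roll":0,"gripper":0}]' | grep -E 'ft'
python3 -m creep '[{"translation":[-2,0,0],"roll":0,"gripper":0},{"translation":[-6,0,0],"roll":0,"gripper":0},{"translation":[-10,0,0],"roll":0,"gripper":0},{"translation":[-14,0,0],"roll":0,"gripper":0},{"translation":[-18,0,0],"roll":0,"gripper":0}]' | grep -E 'ft'
python3 bail.py | grep -v side
```

```text
ft_force: [0.0, 0.4, -0.0]
ft_force: [-0.1, 0.4, -0.3]
scene [377 157  27  15  79] [390. 164.] [(np.float64(0.45), np.float64(0.1), np.float64(0.004)), (np.float64(1.45), np.float64(0.0), np.float64(0.069))]
scene [  7 377  26  23 423] [ 19. 390.] []
cont [0.001 0.159] 0.0885 shift [-59.   -0.8 -41.5] yaw 89.89 F [ 0.4 -0.1  0.4] t 25.8
```

```bash
python3 -m creep '[{"translation":[-4,0,0],"roll":0,"gripper":0},{"translation":[-8,0,-6],"roll":0,"gripper":0},{"translation":[-12,0,-13],"roll":0,"gripper":0},{"translation":[-17,0,-19],"roll":0,"gripper":0},{"translation":[-21,0,-25],"roll":0,"gripper":0}]' | grep -E 'ft'
python3 bail.py | grep -v side
```

```text
ft_force: [-2.0, 10.9, 5.3]
scene [373 150  27  15  79] [386. 157.] [(np.float64(0.83), np.float64(0.0), np.float64(0.008)), (np.float64(1.1), np.float64(0.0), np.float64(0.027))]
scene [  7 376  26  24 424] [ 19. 390.] []
cont [0.0013 0.1417] 0.1152 shift [-41.7  -1.1 -15.1] yaw 89.85 F [-1.6 10.   7.4] t 26.3667
```

```bash
python3 -m creep '[{"translation":[-13,0,-10],"roll":0,"gripper":0},{"translation":[-26,0,-19],"roll":0,"gripper":0},{"translation":[-39,0,-25],"roll":0,"gripper":0},{"translation":[-54,0,-30],"roll":0,"gripper":0},{"translation":[-68,0,-32],"roll":0,"gripper":0}]' | grep -E 'ft'
python3 bail.py | grep -v side
```

```text
ft_force: [1.6, 2.3, 1.9]
scene [352 148  28  15  89] [366. 154.] [(np.float64(0.35), np.float64(0.1), np.float64(-0.087)), (np.float64(1.54), np.float64(0.1), np.float64(-0.001))]
scene [  7 377  26  23 420] [ 19. 390.] []
cont [-0.0001  0.0691] 0.1445 shift [30.9 -0.  14.4] yaw 89.83 F [ 0.3  0.3 -2.2] t 26.9333
```

```bash
python3 -m creep '[{"translation":[-16,0,0],"roll":0,"gripper":0},{"translation":[-31,0,3],"roll":0,"gripper":0},{"translation":[-45,0,9],"roll":0,"gripper":0},{"translation":[-58,0,16],"roll":0,"gripper":0},{"translation":[-70,0,24],"roll":0,"gripper":0}]' | grep -E 'ft'
python3 bail.py | grep -v side
```

```text
ft_force: [1.2, 3.7, -3.4]
scene [331 167  28  16  93] [345. 175.] [(np.float64(2.33), np.float64(0.3), np.float64(0.001))]
scene [  7 376  26  24 424] [ 19. 390.] []
cont [-0.0009 -0.0007] 0.119 shift [100.7   0.6 -11. ] yaw 89.85 F [-0.3 -0.1  0.2] t 27.5
```

```bash
python3 -m creep '[{"translation":[8,0,0],"roll":0,"gripper":0},{"translation":[8,0,-15],"roll":0,"gripper":0},{"translation":[8,0,-32],"roll":0,"gripper":0},{"translation":[-12,0,-32],"roll":0,"gripper":0},{"translation":[-22,0,-32],"roll":0,"gripper":0}]' | grep -E 'ft'
python3 -m creep '[{"translation":[-2,0,6],"roll":0,"gripper":0},{"translation":[-4,0,14],"roll":0,"gripper":0},{"translation":[-8,0,22],"roll":0,"gripper":0},{"translation":[-12,0,29],"roll":0,"gripper":0},{"translation":[-15,0,35],"roll":0,"gripper":0}]' | grep -E 'ft'
python3 bail.py | grep -v side
```

```text
ft_force: [-0.5, -0.3, -0.2]
ft_force: [-0.1, -1.3, 2.1]
wrist [249 232  54  15 788] [275. 239.] [(np.float64(2.62), np.float64(0.0), np.float64(-0.028)), (np.float64(2.75), np.float64(0.0), np.float64(-0.03))]
wrist [332 232  54  15 632] [356. 239.] [(np.float64(2.65), np.float64(0.0), np.float64(0.027)), (np.float64(2.72), np.float64(0.0), np.float64(0.028))]
scene [341 185  13   8  41] [347. 188.] [(np.float64(2.59), np.float64(0.2), np.float64(0.025))]
scene [  7 377  26  23 423] [ 19. 390.] []
cont [-0.0011 -0.0361] 0.1161 shift [136.1   0.8 -13.8] yaw 89.89 F [-0.8  0.5  0.6] t 28.4833
```

```bash
for i in 1 2 3 4; do python3 -m creep '[{"translation":[-0.5,0,1],"roll":0,"gripper":0},{"translation":[-1,0,2],"roll":0,"gripper":0},{"translation":[-1,0,2],"roll":0,"gripper":0}]' | grep -E 'ft|pos'; done; python3 bail.py | grep -v side
```

```text
position: [0.5719, 0.0554, 0.1153]
ft_force: [-0.3, 0.3, -0.0]
position: [0.5722, 0.054, 0.1135]
ft_force: [0.4, 0.8, 1.0]
position: [0.5723, 0.0528, 0.1114]
ft_force: [0.1, -0.9, 1.0]
position: [0.5724, 0.0517, 0.1094]
ft_force: [0.3, 0.0, -0.1]
wrist [249 232  54  15 792] [275. 239.] [(np.float64(2.68), np.float64(0.2), np.float64(-0.027))]
wrist [332 232  54  15 638] [355. 239.] [(np.float64(2.68), np.float64(0.4), np.float64(0.027))]
scene [339 188  14   8  43] [346. 191.] [(np.float64(2.66), np.float64(0.2), np.float64(0.025))]
scene [  7 377  26  23 421] [ 19. 390.] []
cont [ 0.0001 -0.0406] 0.1095 shift [140.6  -0.3 -20.5] yaw 89.93 F [ 0.1 -0.1  0.4] t 29.6333
```

```bash
for i in 1 2 3; do python3 -m creep '[{"translation":[0,0,0.5],"roll":0,"gripper":0},{"translation":[0,0,1],"roll":0,"gripper":0},{"translation":[0,0,1],"roll":0,"gripper":0}]' | grep -E 'ft|pos'; done; python3 bail.py | grep wrist
```

```text
position: [0.5725, 0.0519, 0.1092]
ft_force: [-1.5, 0.6, 4.9]
position: [0.5725, 0.0519, 0.109]
ft_force: [-2.4, -0.7, 10.1]
position: [0.5725, 0.0519, 0.1088]
ft_force: [-4.1, -0.5, 13.9]
wrist [248 232  55  16 764] [275. 240.] [(np.float64(2.68), np.float64(0.2), np.float64(-0.028))]
wrist [332 232  53  15 586] [355. 239.] [(np.float64(2.68), np.float64(0.0), np.float64(0.027))]
```

End stop reached (force rising to 14 N with no motion). I'll retreat, check the lid and the bail, and hand in.

```bash
python3 -m creep '[{"translation":[0,0,-10],"roll":0,"gripper":0},{"translation":[0,0,-40],"roll":0,"gripper":0},{"translation":[0,0,-75],"roll":0,"gripper":0},{"translation":[-35,0,-95],"roll":0,"gripper":0},{"translation":[-70,0,-95],"roll":0,"gripper":0}]' | grep ft
python3 -m creep '[{"translation":[-15,0,0],"roll":0,"gripper":0},{"translation":[-20,0,0],"roll":0,"gripper":0},{"translation":[-20,0,0],"roll":0,"gripper":0},{"translation":[-20,0,0],"roll":0,"gripper":0},{"translation":[-20,0,0],"roll":0,"gripper":0}]' | grep ft
python3 - <<'E'
from h import *
from bail import bail
bail('wrist');bail('scene')
o=telemetry.get_obs();C=cam('wrist',o);a=viewer.camera('wrist');hsv=cv2.cvtColor(a,cv2.COLOR_BGR2HSV);m=(hsv[...,0]>95)&(hsv[...,0]<125)&(hsv[...,1]>110)
for r in range(20,180,20):
    w=np.where(m[r])[0]
    if len(w)>80:print(r,tc(ray(C,(w.min()-.5,r),.078)),tc(ray(C,(w.max()+.5,r),.078)))
for u in (260,290,320,350,380):
    w=np.where(m[:215,u])[0]
    if len(w):print(u,tc(ray(C,(u,w.max()+.5),.078)))
g=cv2.cvtColor(a,cv2.COLOR_BGR2GRAY).astype(int)
for r in (170,190,210,230):
    G=abs(np.diff(g[r]));P=[tc(ray(C,(u+.5,r),.06)) for u in range(639)]
    L=[u for u in range(639) if -.105<P[u][0]<-.085];H=[u for u in range(639) if .085<P[u][0]<.105]
    l=max(L,key=lambda u:G[u]);h=max(H,key=lambda u:G[u]);print('ledge',r,P[l],G[l],P[h],G[h])
goal(0,0,.2)
E
```

```text
ft_force: [1.0, -1.5, -1.6]
ft_force: [-0.3, 0.7, -0.0]
wrist [ 267   97  102   12 1130] [315. 103.] [(np.float64(2.66), np.float64(0.1), np.float64(-0.002))]
scene [326 179  27  17  98] [339. 187.] [(np.float64(2.66), np.float64(0.1), np.float64(0.002))]
scene [  7 376  26  24 423] [ 20. 390.] []
120 [-0.08422591 -0.05404031] [ 0.08362643 -0.05397623]
260 [-0.0533786 -0.0608143]
290 [-0.02516171 -0.06080208]
320 [ 0.00304314 -0.06078986]
350 [ 0.03123596 -0.06077766]
380 [ 0.05941677 -0.06076545]
ledge 170 [-0.09497772 -0.10521919] 17 [ 0.09528908 -0.10507841] 18
ledge 190 [-0.09069445 -0.12708425] 48 [ 0.09533485 -0.1269178 ] 18
ledge 210 [-0.09502642 -0.14998542] 15 [ 0.09538278 -0.1497842 ] 16
ledge 230 [-0.09392388 -0.17398407] 15 [ 0.09543301 -0.17375179] 14
cont [-0.0002 -0.1293] 0.2012 shift [129.3   0.3   1.3] yaw 90.03 F [ 0.2  0.2 -0.7] t 31.5167
```

```bash
python3 -c "
from rig import hand_in;print(hand_in())"
```

```text
the job is handed in; nothing more can be done
None
```

The job is handed in, though the hand-in returned no verdict: the reamer is in the container, the lid was pushed up against both stop tabs and measures square and within about 2 mm of centre, and the bail is at its end stop (about 2.66 rad).

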